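Hold the valve cover over its body for the gasket

TASK

Slide the yellow tray with the valve body on it all the way into the slot of the blue assembly fixture, until it meets the stop. Then pick up the loose red rectangular valve cover (not the round steel flange), carry it over the bolt rack without touching the rack, and finish while holding it still and level about one centimetre above the valve body's top flange, edges and bolt holes lined up, never touching the valve body, so that a colleague can slip the gasket in; do not let go. Leave the other things on the bench where they are.

Things in the scene. Friction and masses are not known exactly. Their poses are not given: they have to be found in the camera images.
- fixture: Blue slotted fixture with steel lips, fixed to the bench, 18 mm high. Origin on the bench midway between the rails, where the tray's origin lies when fully home. Its x is the way the tray slides in; the mouth faces -x. Rails from x = -25 to +90 mm, gap 107 mm (y = -53.5 to 53.5). Lips 13 to 18 mm above the bench overhang the gap 10.5 mm each side, over the tray's edges. Stop face at x = +75.5 mm.
- mouth (a point): On the bench at the fixture's mouth, 48 mm before its origin (fixture x = -48 mm), midway between two flared guides 13 mm high that lead into the gap; axes as the fixture.
- tray: Loose yellow tray, a plate 150 mm (x) by 100 mm (y) by 8 mm thick, about 0.4 kg, flat on the bench before the fixture's mouth. Origin: centre of its underside. Its +x end goes in first; home when its origin and axes match the fixture's. Loaded, it slides with 3 to 9 N of friction.
- tray_handle (a point): Point in the middle of the tray's black upright handle, 62 mm behind the tray's origin (tray x = -62 mm), 45 mm above the tray's underside. The handle is a plate 12 mm thick along tray x, 40 mm wide along tray y, from the tray's top up to 60 mm above the bench. Free space of about 46 mm between it and the valve body's foot and flange.
- nest (a point): Point on the tray's top, 20 mm ahead of the tray's origin (tray x = +20 mm), 8 mm above the tray's underside: where the valve body's origin belongs, between four low steel strips 6 mm high with 1.5 mm play.
- valve_body: Loose red valve body standing in the nest on the tray, about 0.35 kg. Square foot 60 x 60 x 8 mm, round barrel of 46 mm diameter, two side pipe stubs along its y (48 mm out), aluminium top flange 60 mm (x) by 84 mm (y) by 8 mm. Origin: centre of its underside; its axes are those of the tray, z up.
- flange_face (a point): Centre of the valve body's flat top flange face, 60 mm above the valve body's underside (68 mm above the bench on the tray); axes as the valve body.
- cover: Loose red rectangular cover, plate 60 mm (x) by 84 mm (y) by 8 mm with four dark bolt holes, same outline as the flange, about 0.25 kg. Origin: centre of its underside. On top a grip rib: 16 mm thick (x), 46 mm long (y), from 8 to 40 mm above the underside. Fits either way round. On the bench beyond the bolt rack from the fixture, beside the round flange; which is where varies.
- bolt_rack: Two-tier red and black bolt rack fixed on the bench between the cover and the tray: 248 mm (its x) by 50 mm (its y) by 80 mm high. Origin: centre of its underside.
- blank: Loose round steel blank flange, 72 mm diameter, 26 mm high, lying near the cover; not wanted. Origin: centre of its underside.
- oil_bottle: Loose amber bottle, 68 mm diameter, 200 mm high, bystander. Origin: centre of its underside.
- grease_jar: Loose white jar with red lid, 72 mm diameter, 70 mm high, bystander. Origin: centre of its underside.
- spray_can: Loose green spray can, 60 mm diameter, 180 mm high, bystander. Origin: centre of its underside.
- wrench: Loose steel wrench lying flat, bystander. Origin: centre of its underside; it lies along its x.
- screwdriver: Loose screwdriver lying flat, bystander. Origin: centre of its underside; it lies along its x.
- funnel: Loose blue plastic funnel standing mouth down, 90 mm diameter, 100 mm high, bystander. Origin: centre of its underside.

How it is judged:
By the outcome, as a careful person would: the job done as asked, in the order asked, and still so for the second after the job is handed in, while the arm keeps its last pose, push and grip.
It also fails if it takes over 70 s, if anything falls off the work surface, if the arm or the gripper's body presses on something with over 40 N, if the wrist force passes 120 N, or if a joint passes its speed limit or range.

ROBOT

A 6-joint arm with a two-finger parallel gripper is mounted at the origin on the work surface. World frame = base frame: x ahead of the robot, y to its left, z up, the work surface at z = 0. Lengths are in mm, angles in rad, forces in N, time in s.
With the tool pointing down it reaches from about 375 to 925 mm from the base axis. Payload 5.7 kg.
Tool frame: the origin (TCP) lies between the finger pads; the fingertips stand 25 mm ahead of it and the grasp point (between the pads) lies 6 mm ahead of it; z points along the fingers, y is the line along which they close (so a half turn about z gives the same grasp; the last joint's range is limited). The gripper opens to 88 mm and grips with 3 to 60 N. Pads are 20 mm wide; open, the fingers measure 115 mm over their backs; the gripper's body (75 mm by 178 mm) begins 61 mm behind the grasp point.
Start: joints at [-1.333, 0.359, 1.51, -0, 1.272, -0.115], TCP at [207.3, -563.02, 247.623] pointing down, gripper open.
Joint ranges: [-2.97, 2.97], [-1.01, 2.36], [0.21, 2.38], [-0.96, 4.11], [0.2, 2.71], [-2.98, 2.98]. Speed limits (rad/s): [2.39, 2.39, 3.14, 3.14, 3.14, 3.14].

INTERFACE

Orientations are given as [roll, pitch, yaw] about the fixed x, y, z axes, in that order (R = Rz(yaw) Ry(pitch) Rx(roll)).
In Python, from plant import arm gives the robot as it stands.
- The arm moves only by the tool arm_command, never from a script. Its argument "motion" is a list of rows, each a list of 2 entries, a list of its own where there are three numbers: the shift along the tool's x, y, z scaled (see below), then the turn, a rotation vector about the tool's x, y, z scaled (see below). A call has 1 to 8 rows; each row is the pose to reach, as a shift and turn from the pose commanded when the call began, along the tool's axes at that moment, turning the shorter way round; what a row does not reach only later rows make up. The controller multiplies each number of a shift by 80 mm and each number of a turn by 360 degrees. A row lasts 1/10 s, in which the tool goes at most 50 mm and 8.59 degrees, less where a joint would pass 70% of its speed; a pose out of reach is approached as far as the arm can. A call with a number of a shift or a turn outside -1 to 1 is refused whole. A call with a gripper value outside its range is refused whole. "grip" is the opening, from 0 (shut) to 1 (fully open), set as the call begins (left out, the last holds). The fingers move at their own pace and stop on an object; "grip_force" is the grip in N (left out, the last holds). Time passes only in rows, so rows that repeat a pose let the fingers close. It gives the time, the measured TCP pose, the force, the opening and the grip force at its end, in the units of the state.
- arm.get_obs(): the state, without advancing time (a new reading comes with each control period).
- arm.capture(name): name is "scene" or "top"; returns a dict with "pixels" (400x640x3 uint8, red, green, blue), "fovy" (degrees; the focal length in pixels is half the picture's height over the tangent of half this angle, whatever the lens; pixels are square), "cx", "cy" (the principal point, pixels), "R" (3x3) and "t" (3): a world point X has camera coordinates R X + t. Camera axes: x right, y down, z forward; pixel columns grow to the right and rows downward; lengths in mm; the calibration is good to about 2 mm. A picture is of the moment at which its call begins. There is no depth.
- arm.hand_in(): hands the job in; it is judged then, once.
The state is a dict: "clock": time; "joint_pos": joint angles; "joint_vel": joint speeds; "effort": joint torques, N m; "tcp_pos": TCP position; "orientation": TCP orientation; "force": force on the tool from outside, world axes, zero at the start; "ft_torque": the same for the moment, N m; "width": opening from 0.0 (shut) to 1.0 (fully open); "finger_force": force on a finger pad.
Only numpy, scipy, OpenCV 4.12 (cv2) and the standard library are available. Lean on these libraries where they do the work, as an engineer would, in place of code of your own. Each camera call takes 0.05 s, during which the arm holds its last target. There are 200 camera calls.

## Working session

There is one attempt and no reset: what is moved stays moved. The work goes in short steps, Python scripts to look and compute and a tool call to move; the robot and the scene stay as the last step left them, time stands still between calls to the robot, and variables do not carry over. Pictures are saved under pics/ and viewed, at most 10 in all, crops included, and the job is handed in when it is done.

Besides the shell and the picture viewer there is one more tool, called by a JSON object that holds its "op" and its "data". arm_command: Moves the arm, as the interface text tells. Shifts and turns lie within -1 to 1; 1 stands for 80 mm of shift or 360 degrees of turn. Its arguments: {"type":"object","properties":{"motion":{"type":"array","items":{"type":"array"}},"grip":{"type":"number"},"grip_force":{"type":"number"}},"required":["motion"]}

```bash
mkdir -p pics
cat > h.py <<'E'
import numpy as np, cv2
from plant import arm
def cap(n,f=None):
    c=arm.capture(n); 
    if f: cv2.imwrite('pics/'+f, cv2.cvtColor(np.array(c["pixels"],np.uint8),cv2.COLOR_RGB2BGR))
    return c
def K(c):
    f=200/np.tan(np.radians(c["fovy"])/2); return np.array([[f,0,c["cx"]],[0,f,c["cy"]],[0,0,1]])
def ray(c,uv,z):
    uv=np.atleast_2d(np.array(uv,float)); R=np.array(c["R"]);t=np.array(c["t"])
    d=(np.linalg.inv(K(c))@np.c_[uv,np.ones(len(uv))].T).T@R; o=-R.T@t
    return o+d*((z-o[2])/d[:,2])[:,None]
def proj(c,X):
    p=(np.array(c["R"])@np.atleast_2d(X).T).T+np.array(c["t"]); p=p@K(c).T; return p[:,:2]/p[:,2:]
E
python3 - <<'E'
from h import *
for n in("top","scene"):
    c=cap(n,n+"1.png"); print(n,c["fovy"],c["cx"],c["cy"],np.round(c["R"],3).tolist(),np.round(c["t"],1), [k for k in c])
print(arm.get_obs())
E
```

```text
top 47.29691566321158 324.54522120376254 194.41707755997223 [[0.001, -1.0, 0.021], [-0.997, -0.003, -0.073], [0.073, -0.021, -0.997]] [ -23.3  565.  1486.6] ['pixels', 'fovy', 'cx', 'cy', 'R', 't']
scene 45.255957775480525 319.6103878328138 199.89728927663074 [[0.672, 0.74, -0.005], [0.593, -0.542, -0.596], [-0.444, 0.397, -0.803]] [-388.1 -290.5 1956.9] ['pixels', 'fovy', 'cx', 'cy', 'R', 't']
{'clock': 0.1, 'joint_pos': array([-1.33310211e+00,  3.59405893e-01,  1.51128749e+00,  1.50148088e-05,
        1.27250143e+00, -1.15095466e-01]), 'joint_vel': array([-0.00043044, -0.0014082 , -0.00276   ,  0.0002681 , -0.00170255,
       -0.00169901]), 'effort': array([-6.22624029e-04, -5.16357350e+01, -2.71406472e+01,  6.76416582e-02,
        2.76198797e-02, -2.81453435e-05]), 'tcp_pos': array([ 207.17725582, -562.49784288,  246.92371653]), 'orientation': array([-3.14000274e+00, -1.98244684e-04,  3.52785104e-01]), 'force': array([-0.02935175,  0.10975492,  0.66049685]), 'ft_torque': array([ 0.01101291,  0.01368865, -0.00357913]), 'finger_force': 0.0, 'width': 1.0010932084190647}
```

View pics/top1.png

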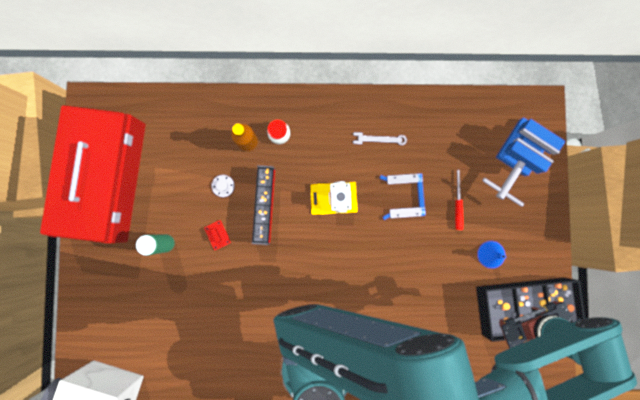

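View pics/scene1.png

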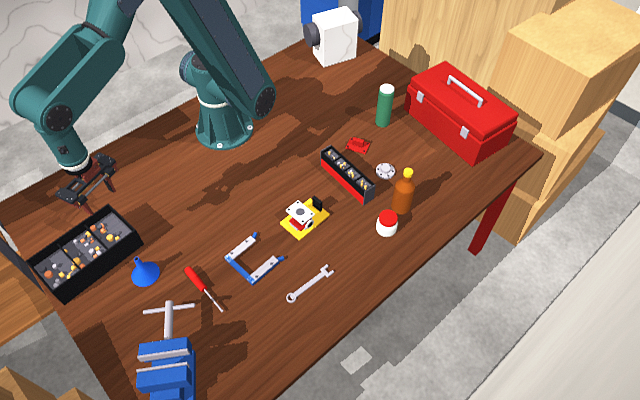

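The top view shows the cover at (217,235), blank at (222,185), rack at (263,205), tray at (333,197) with its handle on the left, and the fixture at (403,197) with its mouth on the left. The scene view shows the same layout. Next I enlarge the working area.

Run:
```python
from h import *
a=cv2.imread('pics/top1.png')[160:255,195:440]; b=cv2.imread('pics/scene1.png')[125:290,215:410]
cv2.imwrite('pics/tc.png',cv2.resize(a,None,fx=3.2,fy=3.2,interpolation=cv2.INTER_CUBIC))
cv2.imwrite('pics/sc.png',cv2.resize(b,None,fx=3.5,fy=3.5,interpolation=cv2.INTER_CUBIC))
c=cap("top");im=np.array(c["pixels"],np.uint8);hsv=cv2.cvtColor(im,cv2.COLOR_RGB2HSV)
def comp(lo,hi,name,roi):
    m=cv2.inRange(hsv,lo,hi); z=np.zeros_like(m); x0,y0,x1,y1=roi; z[y0:y1,x0:x1]=m[y0:y1,x0:x1]
    n,l,s,ce=cv2.connectedComponentsWithStats(z)
    for i in range(1,n):
        if s[i,4]>12:
            ys,xs=np.where(l==i); r=cv2.minAreaRect(np.c_[xs,ys].astype(np.float32)); print(name,s[i],ce[i].round(1),np.round(r[0],1),np.round(r[1],1),round(r[2],1))
comp((22,120,120),(35,255,255),"yellow",(300,170,370,225))
comp((100,120,60),(125,255,255),"blue",(370,160,440,230))
comp((0,0,150),(180,60,255),"white",(310,165,440,230))
comp((0,0,150),(180,60,255),"blank",(200,170,240,200))
comp((0,150,100),(10,255,255),"red",(200,215,235,255))
```

```text
yellow [310 183  27  32 586] [320.6 199.1] [322.8 198.4] [31.3 25. ] 87.0
yellow [346 182  12  31 194] [353.3 198.3] [351.5 197. ] [30. 11.] 90.0
blue [380 176   7   5  24] [383.  177.8] [383.1 177.7] [7.  3.2] 18.4
blue [417 181   7  27 122] [420.3 194. ] [420.3 194. ] [26.2  4.8] 84.8
blue [383 214   7   5  23] [386.1 216.1] [386.1 216.1] [3.1 7.2] 56.3
white [387 173  33  12 296] [402.3 178.6] [403.  178.6] [ 9.5 32.6] 86.4
white [330 181  21  31 578] [340.2 196.1] [340. 196.] [30. 20.] 90.0
white [389 207  33  12 310] [405.2 212.3] [405.1 212.3] [10. 32.] 86.2
blank [211 174  23  24 421] [222.4 185.5] [222.  185.5] [23. 22.] 90.0
red [203 219  29  33 562] [216.9 234.7] [216.8 234.9] [27.8 21.2] 65.6
```

View pics/tc.png

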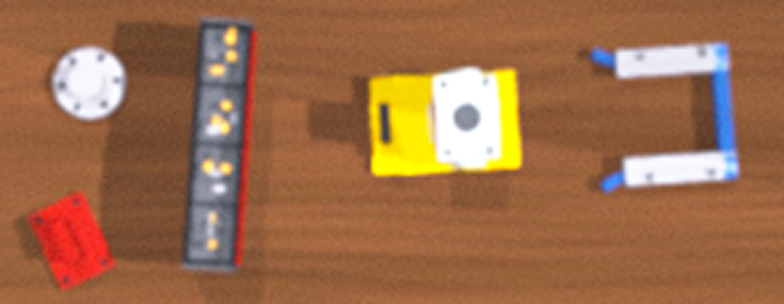

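View pics/sc.png

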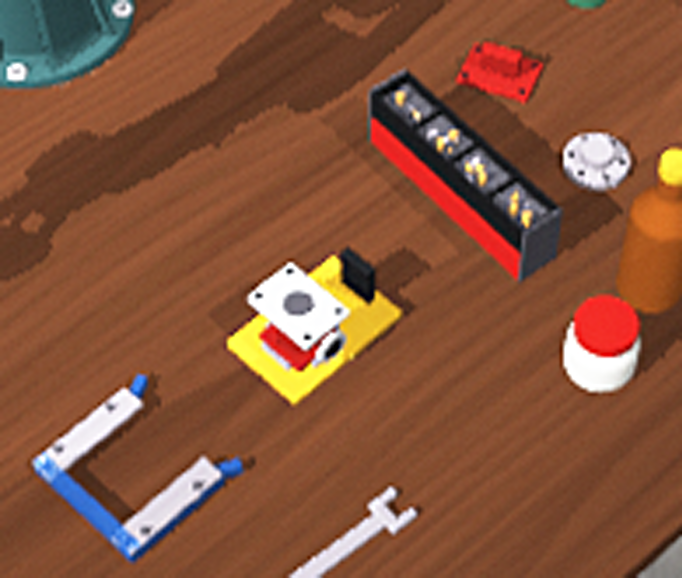

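The enlargements show the tray and fixture turned a few degrees from the image axes. The lips lie at about (402,178) and (405,212). The cover's rib runs up-left to down-right. I will now turn these into world poses.

```bash
cat > m.py <<'E'
from h import *
def big(c,roi,s=6):
    x0,y0,x1,y1=roi; im=np.array(c["pixels"],np.uint8)[y0:y1,x0:x1]
    b=cv2.resize(im,None,fx=s,fy=s,interpolation=cv2.INTER_CUBIC)
    return cv2.cvtColor(b,cv2.COLOR_RGB2HSV), lambda p:(np.array(p,float)+.5)/s-.5+[x0,y0]
def comps(m,amin):
    n,l,s,ce=cv2.connectedComponentsWithStats(m); return [(ce[i],np.argwhere(l==i)[:,::-1],s[i,4]) for i in range(1,n) if s[i,4]>amin]
def rectw(c,pts,f,z):
    h=cv2.convexHull(pts.astype(np.float32))[:,0]; w=ray(c,f(h),z)[:,:2].astype(np.float32)
    return cv2.minAreaRect(w)
def ctr(c,pts,f,z): return ray(c,f(pts),z)[:,:2].mean(0)
E
python3 - <<'E'
from m import *
for n,rois in (("top",dict(tray=(300,172,370,225),fix=(372,165,432,228),cov=(198,215,236,255),fl=(322,172,362,215))),
             ("scene",dict(tray=(270,185,335,245),fix=(220,225,290,290),cov=(340,130,375,158),fl=(283,198,316,228)))):
    c=cap(n); print(n)
    hsv,f=big(c,rois["tray"]); cs=comps(cv2.inRange(hsv,(22,110,80),(35,255,255)),200)
    print(" tray",rectw(c,np.vstack([k[1] for k in cs]),f,8))
    hsv,f=big(c,rois["fl"]); m=cv2.inRange(hsv,(0,0,150),(180,70,255)); k=max(comps(m,500),key=lambda k:k[2])
    print(" flange",rectw(c,k[1],f,68))
    for k in comps(cv2.inRange(hsv,(0,0,60),(180,60,135)),300): print("  bore?",k[2],ctr(c,k[1],f,68))
    hsv,f=big(c,rois["fix"])
    for k in comps(cv2.inRange(hsv,(0,0,130),(180,80,255)),2000): print(" lip",rectw(c,k[1],f,18),ctr(c,k[1],f,18))
    hsv,f=big(c,rois["cov"]); k=max(comps(cv2.inRange(hsv,(0,150,90),(10,255,255))|cv2.inRange(hsv,(170,150,90),(180,255,255)),500),key=lambda k:k[2])
    print(" cover",rectw(c,k[1],f,8))
    hsv,f=big(c,(240,160,280,250)) if n=="top" else big(c,(315,140,380,210))
    if n=="top":
        m=cv2.inRange(hsv,(0,0,0),(180,110,120)); k=max(comps(m,500),key=lambda k:k[2]); print(" rack",rectw(c,k[1],f,80))
E
```

```text
top
 tray ((554.099609375, -51.870445251464844), (105.77278137207031, 156.89047241210938), 2.921630382537842)
 flange ((556.4347534179688, -70.0284423828125), (101.56803894042969, 69.2383804321289), 2.2633132934570312)
 lip ((562.0870971679688, -282.19329833984375), (153.80557250976562, 144.45849609375), 3.9869275093078613) [ 561.75702764 -289.24845013]
 cover ((432.3234558105469, 331.245849609375), (93.6994857788086, 71.76996612548828), 25.718883514404297)
 rack ((527.0804443359375, 175.16384887695312), (57.811946868896484, 247.96681213378906), 86.91065216064453)
scene
 tray ((557.3766479492188, -53.425201416015625), (105.45429992675781, 154.61415100097656), 2.831510066986084)
 flange ((568.4816284179688, -76.78656768798828), (109.36781311035156, 69.7258071899414), 1.867516040802002)
  bore? 934 [557.18137924 -72.66178444]
 lip ((508.44683837890625, -297.0577087402344), (31.65953254699707, 119.8915023803711), 3.547734022140503) [ 507.73653159 -291.70082885]
 lip ((619.9744262695312, -281.9595642089844), (31.061670303344727, 104.17915344238281), 4.003950595855713) [ 619.71736137 -282.22377216]
 cover ((427.6444091796875, 337.4250183105469), (140.5047607421875, 150.67214965820312), 46.33396911621094)
```

Run:
```python
from m import *
P=[]
for n,rois in (("top",((384,171,424,189),(384,204,424,221))),("scene",((224,232,258,264),(250,253,282,285)))):
    c=cap(n); L=[]
    for r in rois:
        hsv,f=big(c,r); k=max(comps(cv2.inRange(hsv,(0,0,165),(180,60,255)),500),key=lambda k:k[2])
        q=rectw(c,k[1],f,18); cc=ctr(c,k[1],f,18); w=ray(c,f(k[1]),18)[:,:2]; v=np.linalg.svd(w-w.mean(0),full_matrices=False)[2][0]
        L.append(cc); print(n,"lip",np.round(q[0],1),np.round(q[1],1),round(q[2],2),cc.round(1),"pca",np.degrees(np.arctan2(v[0],-v[1])).round(2)%180)
    L=np.array(L); d=L[0]-L[1] if L[0][0]>L[1][0] else L[1]-L[0]
    print(" mid",L.mean(0),"sep",np.linalg.norm(d),"ang",np.degrees(np.arctan2(d[1],d[0])))
    hsv,f=big(c,(410,170,430,225) if n=="top" else (222,250,262,288))
    for k in comps(cv2.inRange(hsv,(100,120,60),(125,255,255)),400): print("  stop",k[2],rectw(c,k[1],f,18))
# rib & handle & cover in top and scene
c=cap("top"); hsv,f=big(c,(308,185,326,212)); 
for k in comps(cv2.inRange(hsv,(0,0,0),(180,255,75)),150): print("handle top",k[2],rectw(c,k[1],f,60),ctr(c,k[1],f,60))
c=cap("scene"); s=cv2.resize(np.array(c["pixels"],np.uint8)[130:160,338:378],None,fx=14,fy=14,interpolation=cv2.INTER_CUBIC)
t=cap("top"); q=cv2.resize(np.array(t["pixels"],np.uint8)[213:256,198:238],None,fx=12,fy=12,interpolation=cv2.INTER_CUBIC)
cv2.imwrite('pics/cs.png',s[:,:,::-1]); cv2.imwrite('pics/ct.png',q[:,:,::-1])
hsv,f=big(c,(342,133,374,158)); k=max(comps(cv2.inRange(hsv,(0,150,60),(10,255,255))|cv2.inRange(hsv,(170,150,60),(180,255,255)),500),key=lambda k:k[2])
print(cv2.approxPolyDP(cv2.convexHull(k[1].astype(np.float32)),6,True)[:,0].__class__, f(cv2.approxPolyDP(cv2.convexHull(k[1].astype(np.float32)),6,True)[:,0]).round(1).tolist())
```

```text
top lip [ 619.2 -284.1] [ 32. 111.] 4.3 [ 619.  -281.1] pca 4.6200000000000045
top lip [ 506.7 -290.2] [ 32.7 108.7] 3.89 [ 506.5 -289.3] pca 3.530000000000001
 mid [ 562.72482858 -285.24119701] sep 112.83308508526227 ang 4.1738200121236035
  stop 4472 ((567.697998046875, -340.3812561035156), (87.1012954711914, 17.06731414794922), 4.3260297775268555)
scene lip [ 507.6 -289.2] [ 30.  101.9] 3.45 [ 507.8 -289.5] pca 3.74
scene lip [ 619.7 -281.8] [ 29.3 103. ] 4.19 [ 619.4 -282.2] pca 4.11
 mid [ 563.57959797 -285.85050013] sep 111.84442048519803 ang 3.7704979629827555
  stop 7097 ((577.814697265625, -344.2664489746094), (144.33128356933594, 41.801483154296875), 14.890860557556152)
handle top 183 ((554.6401977539062, 9.961584091186523), (23.730674743652344, 3.062483072280884), 3.963999032974243) [554.17315503  10.10359983]
<class 'numpy.ndarray'> [[373.4, 145.8], [363.9, 157.4], [346.4, 157.4], [341.6, 152.9], [341.6, 135.8], [346.2, 132.6], [373.4, 132.6]]
```

View pics/cs.png

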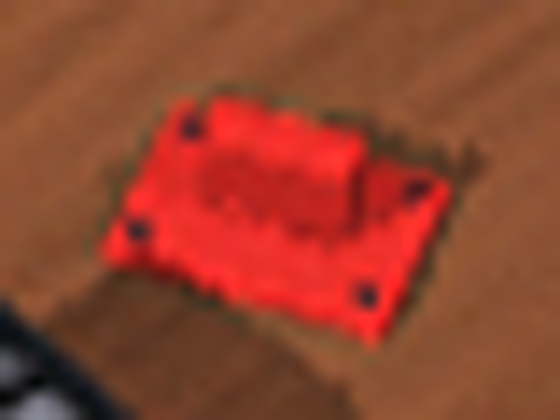

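View pics/ct.png

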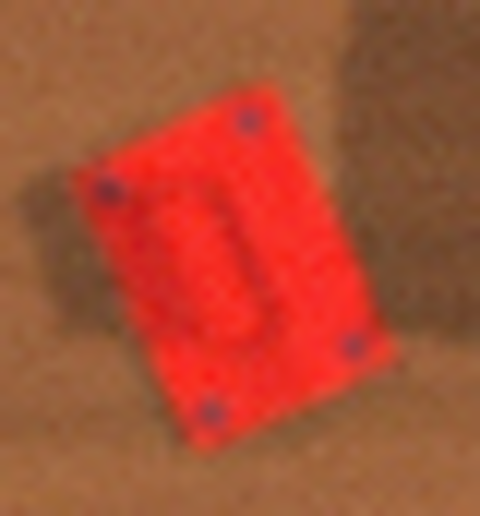

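The cover's bolt holes show clearly. In the top crop they are at about (250,119), (107,190), (352,346) and (211,411), and in the scene crop at (192,129), (417,188), (137,231) and (367,295). The tray handle is near (553.5, 9.5), tray yaw is 2.9° and fixture yaw is about 4.0°. I'll move above the handle now.

{"op": "arm_command", "data": {"motion": [[[0.47,-0.37,0],[0,0,0]],[[0.93,-0.746,0],[0,0,0]]], "grip": 0.45, "grip_force": 20}}

```text
clock: 0.7
tcp_pos: [256.6, -481.3, 247.5]
orientation: [3.141, -0.0, 0.35]
force: [1.3, -0.1, -0.6]
width: 0.852
finger_force: 0.0
```

{"op": "arm_command", "data": {"motion": [[[0.47,-0.37,0],[0,0,0]],[[0.93,-0.746,0],[0,0,0]]]}}

```text
clock: 0.9
tcp_pos: [306.4, -398.2, 247.7]
orientation: [3.141, -0.0, 0.352]
force: [0.9, 0.1, 0.6]
width: 0.675
finger_force: 0.0
```

{"op": "arm_command", "data": {"motion": [[[0.47,-0.37,0],[0,0,0]],[[0.93,-0.746,0],[0,0,0]]]}}

```text
clock: 1.1
tcp_pos: [355.6, -316.3, 247.9]
orientation: [3.141, -0.0, 0.352]
force: [1.4, -0.3, -0.1]
width: 0.491
finger_force: 0.0
```

{"op": "arm_command", "data": {"motion": [[[0.47,-0.37,0],[0,0,0]],[[0.93,-0.746,0],[0,0,0]]]}}

```text
clock: 1.3
tcp_pos: [404.9, -234.6, 248.0]
orientation: [3.141, -0.001, 0.352]
force: [-0.2, -0.1, -0.1]
width: 0.448
finger_force: 0.0
```

{"op": "arm_command", "data": {"motion": [[[0.47,-0.37,0],[0,0,0]],[[0.93,-0.746,0],[0,0,0]]]}}

```text
clock: 1.5
tcp_pos: [454.2, -152.7, 248.0]
orientation: [3.141, -0.001, 0.353]
force: [1.2, -0.2, -0.2]
width: 0.45
finger_force: 0.0
```

{"op": "arm_command", "data": {"motion": [[[0.47,-0.37,0],[0,0,0]],[[0.93,-0.746,0],[0,0,0]]]}}

```text
clock: 1.7
tcp_pos: [503.4, -70.9, 248.0]
orientation: [3.141, -0.001, 0.353]
force: [0.1, -0.4, 0.5]
width: 0.449
finger_force: 0.0
```

{"op": "arm_command", "data": {"motion": [[[0.47,-0.37,0],[0,0,0.02]],[[0.93,-0.746,0],[0,0,0.03]],[[0.93,-0.746,0],[0,0,0.048]],[[0.93,-0.746,0],[0,0,0.048]]]}}

```text
clock: 2.1
tcp_pos: [552.1, 10.3, 247.6]
orientation: [3.142, 0.0, 0.053]
force: [0.4, -0.2, -0.1]
width: 0.448
finger_force: 0.0
```

```bash
cat >> h.py <<'E'
def go(p,yaw_deg,cmd=None):
    "tool-frame scaled shift and turn from the present (measured) pose, tool kept pointing down"
    o=arm.get_obs(); x=np.array(o["tcp_pos"]) ; yaw=o["orientation"][2]
    c,s=np.cos(yaw),np.sin(yaw); d=np.array(p,float)-x; dy=(np.radians(yaw_deg)-yaw+np.pi)%(2*np.pi)-np.pi
    print("clock",round(o["clock"],2),"at",x.round(2),np.degrees(o["orientation"]).round(2),"F",np.round(o["force"],2),"w",round(o["width"],3),"ff",round(o["finger_force"],1))
    print("shift",np.round(np.array([c*d[0]+s*d[1],s*d[0]-c*d[1],-d[2]])/80,3),"turn z",round(-np.degrees(dy)/360,4))
E
python3 - <<'E'
from m import *
go([553.5,9.5,48],2.9); print(arm.get_obs()["joint_pos"].round(3))
t=cap("top"); s=cap("scene")
ht=np.array([(250,119),(107,190),(352,346),(211,411)]); hs=np.array([(192,129),(137,231),(417,188),(367,295)])
wt=ray(t,(ht+.5)/12-.5+[198,213],8); ws=ray(s,(hs+.5)/14-.5+[338,130],8)
print(wt[:,:2].round(1).tolist(),wt.mean(0)); print(ws[:,:2].round(1).tolist(),ws.mean(0))
E
```

```text
clock 2.1 at [552.12  10.3  247.56] [180.     0.     3.03] F [ 0.4  -0.22 -0.15] w 0.448 ff 0.0
shift [0.017 0.011 2.495] turn z 0.0004
[-0.106  0.29   1.614 -0.     1.237  1.411]
[[472.3, 327.6], [452.8, 366.3], [410.3, 298.6], [392.6, 336.8]] [432.00618537 332.31956203   8.        ]
[[394.8, 335.8], [412.5, 296.8], [454.0, 366.5], [473.1, 327.1]] [433.6261772  331.52248689   8.        ]
```

{"op": "arm_command", "data": {"motion": [[[0.017,0.011,0.5],[0,0,0]],[[0.017,0.011,1.0],[0,0,0]]]}}

```text
clock: 2.4
tcp_pos: [554.2, 6.7, 168.3]
orientation: [3.141, -0.004, 0.052]
force: [1.3, -0.3, -0.1]
width: 0.454
finger_force: 0.0
```

{"op": "arm_command", "data": {"motion": [[[0,0,0.4],[0,0,0]],[[0,0,0.8],[0,0,0]],[[0,0,0.8],[0,0,0]]]}}

```text
clock: 2.7
tcp_pos: [549.3, 7.2, 100.3]
orientation: [-3.14, 0.008, 0.051]
force: [-1.2, 1.1, 0.9]
width: 0.455
finger_force: 0.0
```

{"op": "arm_command", "data": {"motion": [[[0,0,0.3],[0,0,0]],[[0,0,0.5],[0,0,0]],[[0,0,0.69],[0,0,0]],[[0,0,0.69],[0,0,0]]]}}

```text
clock: 3.1
tcp_pos: [552.5, 7.4, 48.5]
orientation: [-3.141, 0.001, 0.051]
force: [0.5, -0.2, 0.2]
width: 0.452
finger_force: 0.0
```

{"op": "arm_command", "data": {"motion": [[[0,0,0],[0,0,0]],[[0,0,0],[0,0,0]],[[0,0,0],[0,0,0]],[[0,0,0],[0,0,0]],[[0,0,0],[0,0,0]],[[0,0,0],[0,0,0]]], "grip": 0, "grip_force": 25}}

```text
clock: 3.7
tcp_pos: [553.8, 9.0, 49.6]
orientation: [-3.141, -0.002, 0.051]
force: [-0.3, 4.6, 6.3]
width: 0.136
finger_force: 25.0
```

```bash
cat > pose.py <<'E'
from m import *
def tray(top,sc):
    out=[]
    for n,roi in (("top",top),("scene",sc)):
        c=cap(n); hsv,f=big(c,roi); cs=comps(cv2.inRange(hsv,(22,110,80),(35,255,255)),200)
        q=rectw(c,np.vstack([k[1] for k in cs]),f,8); print(n,np.round(q[0],1),np.round(q[1],1),round(q[2],2))
E
python3 - <<'E'
from pose import *
tray((300,172,370,225),(270,185,335,245))
go([552,10,48],3)
E
```

```text
top [553.8 -53.4] [104.  155.7] 3.83
scene [557.2 -55.7] [103.6 153.1] 2.49
clock 3.8 at [553.82   9.01  49.63] [-1.7995e+02 -1.1000e-01  2.9400e+00] F [-0.15  4.49  5.84] w 0.136 ff 25.0
shift [-0.022 -0.014  0.02 ] turn z -0.0002
```

```bash
cat > cmd.py <<'E'
import json,numpy as np
def load(): return json.load(open('cmd.json'))
def add(*calls):
    "calls: (sx,sy,sz,turnz) as sent"
    x,y,z,w=load()
    for a,b,d,t in calls:
        c,s=np.cos(w),np.sin(w); x,y,z,w=x+80*(c*a+s*b),y+80*(s*a-c*b),z-80*d,w-2*np.pi*t
    json.dump([x,y,z,w],open('cmd.json','w'))
def to(p,yaw_deg):
    x,y,z,w=load(); c,s=np.cos(w),np.sin(w); d=np.array(p)-[x,y,z]
    print("cmd",np.round([x,y,z,np.degrees(w)],2),"-> shift",np.round(np.array([c*d[0]+s*d[1],s*d[0]-c*d[1],-d[2]])/80,3),"turn",round((np.degrees(w)-yaw_deg)/360,4))
json.dump if 0 else None
E
python3 - <<'E'
import json; json.dump([553.1,8.2,48.4,.0512],open('cmd.json','w'))
from cmd import *
to([547.3,-38,49.6],4.0)
E
```

```text
cmd [553.1    8.2   48.4    2.93] -> shift [-0.102  0.573 -0.015] turn -0.003
```

{"op": "arm_command", "data": {"motion": [[[-0.02,0.1,-0.015],[0,0,-0.001]],[[-0.04,0.2,-0.015],[0,0,-0.002]],[[-0.06,0.3,-0.015],[0,0,-0.003]],[[-0.08,0.4,-0.015],[0,0,-0.003]],[[-0.09,0.5,-0.015],[0,0,-0.003]],[[-0.1,0.57,-0.015],[0,0,-0.003]],[[-0.1,0.57,-0.015],[0,0,-0.003]],[[-0.1,0.57,-0.015],[0,0,-0.003]]]}}

```text
clock: 4.6
tcp_pos: [547.5, -38.7, 49.7]
orientation: [3.141, -0.0, 0.069]
force: [-0.6, -2.3, -3.0]
width: 0.134
finger_force: 25.0
```

Run:
```python
from pose import *; import cmd
cmd.add((-.1,.57,-.015,-.003))
tray((312,172,384,225),(256,190,324,260))
go([552,10,48],3); cmd.to([547.3,-38,49.6],4)
```

```text
top [ 549.1 -100.4] [105.5 156.3] 4.1
scene [ 552.3 -103.2] [104.6 152.2] 3.43
clock 4.7 at [547.54 -38.25  49.66] [ 1.7997e+02 -1.0000e-02  4.0000e+00] F [-0.76 -2.62 -3.79] w 0.134 ff 25.0
shift [ 0.098 -0.598  0.021] turn z 0.0028
cmd [547.44 -37.75  49.6    4.01] -> shift [-0.002  0.003 -0.   ] turn 0.0
```

{"op": "arm_command", "data": {"motion": [[[0,0.12,0.005],[0,0,0]],[[0,0.24,0.005],[0,0,0]],[[0,0.36,0.005],[0,0,0]],[[0,0.48,0.005],[0,0,0]],[[0,0.6,0.005],[0,0,0]],[[0,0.7,0.005],[0,0,0]],[[0,0.75,0.005],[0,0,0]],[[0,0.75,0.005],[0,0,0]]]}}

```text
clock: 5.5
tcp_pos: [551.8, -97.5, 49.6]
orientation: [-3.141, -0.0, 0.07]
force: [-1.2, 2.8, 3.2]
width: 0.135
finger_force: 25.0
```

Run:
```python
from m import *; import cmd
cmd.add((0,.75,.005,0))
go([552,10,48],4); cmd.to([547.3,-38,49.6],4)
c=cap("top"); a=np.array(c["pixels"])[165:230,320:435,::-1]; s=cap("scene"); b=np.array(s["pixels"])[190:295,215:330,::-1]
cv2.imwrite('pics/ins.png',np.vstack([cv2.resize(x.astype(np.uint8),None,fx=3.4,fy=3.4,interpolation=cv2.INTER_CUBIC) for x in(a,b)]))
```

```text
clock 5.5 at [551.75 -97.45  49.59] [-1.7998e+02 -2.0000e-02  4.0100e+00] F [-1.17  2.77  3.22] w 0.135 ff 25.0
shift [ 0.097 -1.34   0.02 ] turn z 0.0
cmd [551.64 -97.6   49.2    4.01] -> shift [-0.002 -0.747 -0.005] turn 0.0
```

View pics/ins.png

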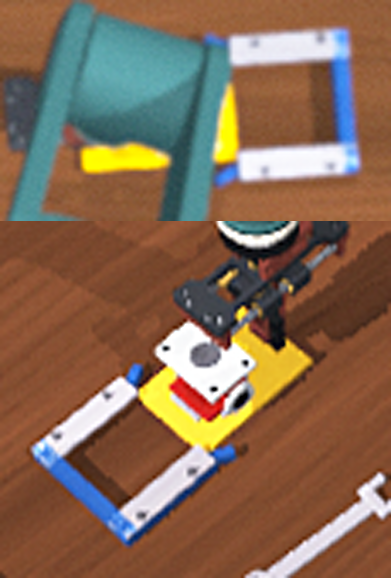

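The tray's front edge is between the flared guides, at (238,120) in the upper panel, and it looks centred. I'll go on inserting in small steps.

{"op": "arm_command", "data": {"motion": [[[0,0.08,0],[0,0,0]],[[0,0.16,0],[0,0,0]],[[0,0.24,0],[0,0,0]],[[0,0.32,0],[0,0,0]],[[0,0.4,0],[0,0,0]],[[0,0.4,0],[0,0,0]]]}}

```text
clock: 6.2
tcp_pos: [554.0, -129.2, 49.6]
orientation: [-3.141, -0.0, 0.07]
force: [-1.8, 3.4, 5.1]
width: 0.136
finger_force: 25.0
```

{"op": "arm_command", "data": {"motion": [[[0,0.08,0],[0,0,0]],[[0,0.16,0],[0,0,0]],[[0,0.24,0],[0,0,0]],[[0,0.32,0],[0,0,0]],[[0,0.4,0],[0,0,0]],[[0,0.4,0],[0,0,0]]]}}

```text
clock: 6.8
tcp_pos: [556.1, -161.1, 49.6]
orientation: [-3.141, -0.0, 0.07]
force: [-2.0, 3.1, 5.4]
width: 0.138
finger_force: 25.0
```

{"op": "arm_command", "data": {"motion": [[[0,0.07,0],[0,0,0]],[[0,0.14,0],[0,0,0]],[[0,0.21,0],[0,0,0]],[[0,0.28,0],[0,0,0]],[[0,0.28,0],[0,0,0]]]}}

```text
clock: 7.3
tcp_pos: [557.6, -183.2, 49.6]
orientation: [-3.14, 0.0, 0.07]
force: [-1.2, 3.7, 6.8]
width: 0.137
finger_force: 25.0
```

{"op": "arm_command", "data": {"motion": [[[0,0.02,0],[0,0,0]],[[0,0.04,0],[0,0,0]],[[0,0.06,0],[0,0,0]],[[0,0.06,0],[0,0,0]]]}}

```text
clock: 7.7
tcp_pos: [557.8, -187.0, 49.6]
orientation: [-3.14, 0.0, 0.07]
force: [-1.5, 8.3, 7.2]
width: 0.13
finger_force: 25.0
```

{"op": "arm_command", "data": {"motion": [[[0,0.02,0],[0,0,0]],[[0,0.04,0],[0,0,0]],[[0,0.06,0],[0,0,0]],[[0,0.06,0],[0,0,0]]]}}

```text
clock: 8.1
tcp_pos: [558.1, -191.8, 49.6]
orientation: [-3.139, 0.0, 0.07]
force: [-0.8, 8.0, 6.6]
width: 0.134
finger_force: 25.0
```

{"op": "arm_command", "data": {"motion": [[[0,0.02,0],[0,0,0]],[[0,0.03,0],[0,0,0]],[[0,0.03,0],[0,0,0]]]}}

```text
clock: 8.4
tcp_pos: [558.3, -194.0, 49.6]
orientation: [-3.139, 0.0, 0.07]
force: [-0.8, 9.1, 7.5]
width: 0.137
finger_force: 25.0
```

{"op": "arm_command", "data": {"motion": [[[0,0.02,0],[0,0,0]],[[0,0.03,0],[0,0,0]],[[0,0.03,0],[0,0,0]]]}}

```text
clock: 8.7
tcp_pos: [558.4, -196.4, 49.6]
orientation: [-3.139, 0.0, 0.07]
force: [-1.6, 8.4, 7.4]
width: 0.134
finger_force: 25.0
```

{"op": "arm_command", "data": {"motion": [[[0,0.02,0],[0,0,0]],[[0,0.03,0],[0,0,0]],[[0,0.03,0],[0,0,0]]]}}

```text
clock: 9.0
tcp_pos: [558.5, -198.4, 49.6]
orientation: [-3.139, 0.001, 0.07]
force: [-0.8, 10.0, 8.2]
width: 0.136
finger_force: 25.0
```

{"op": "arm_command", "data": {"motion": [[[0,0.02,0],[0,0,0]],[[0,0.03,0],[0,0,0]],[[0,0.03,0],[0,0,0]]]}}

```text
clock: 9.3
tcp_pos: [558.5, -198.5, 49.6]
orientation: [-3.135, 0.001, 0.069]
force: [1.8, 18.7, 10.7]
width: 0.134
finger_force: 25.0
```

{"op": "arm_command", "data": {"motion": [[[0,0.02,0],[0,0,0]],[[0,0.03,0],[0,0,0]],[[0,0.03,0],[0,0,0]]]}}

```text
clock: 9.6
tcp_pos: [558.5, -198.6, 49.6]
orientation: [-3.132, 0.001, 0.068]
force: [2.2, 27.1, 13.0]
width: 0.134
finger_force: 25.0
```

Run:
```python
from m import *; import cmd
cmd.add((0,.4,0,0),(0,.4,0,0),(0,.28,0,0),(0,.12,0,0),(0,.15,0,0))
go([552,10,48],4); cmd.to([547.3,-38,49.6],4)
```

```text
clock 9.6 at [ 558.49 -198.58   49.56] [-1.7944e+02  7.0000e-02  3.9200e+00] F [ 2.22 27.12 13.  ] w 0.134 ff 25.0
shift [ 0.097 -2.607  0.019] turn z -0.0002
cmd [ 559.2  -205.34   49.2     4.01] -> shift [-2.000e-03 -2.097e+00 -5.000e-03] turn 0.0
```

{"op": "arm_command", "data": {"motion": [[[0,-0.03,0],[0,0,0]],[[0,-0.055,0],[0,0,0]],[[0,-0.055,0],[0,0,0]]]}}

```text
clock: 9.9
tcp_pos: [558.6, -198.4, 49.6]
orientation: [-3.139, 0.001, 0.07]
force: [0.5, 10.8, 8.0]
width: 0.131
finger_force: 25.0
```

{"op": "arm_command", "data": {"motion": [[[0,0,0],[0,0,0]],[[0,0,0],[0,0,0]],[[0,0,0],[0,0,0]],[[0,0,0],[0,0,0]]], "grip": 0.42}}

```text
clock: 10.3
tcp_pos: [558.9, -201.4, 49.1]
orientation: [3.141, 0.0, 0.07]
force: [-0.3, -0.1, 0.1]
width: 0.416
finger_force: 0.0
```

{"op": "arm_command", "data": {"motion": [[[0,0,-0.2],[0,0,0]],[[0,0,-0.5],[0,0,0]],[[0,0,-1],[0,0,0]]]}}

```text
clock: 10.6
tcp_pos: [557.0, -200.5, 127.8]
orientation: [-3.139, 0.005, 0.07]
force: [0.3, -0.7, 0.5]
width: 0.42
finger_force: 0.0
```

{"op": "arm_command", "data": {"motion": [[[0,-0.4,-0.5],[0,0,0]],[[0,-0.8,-0.9],[0,0,0]]]}}

```text
clock: 10.8
tcp_pos: [554.9, -137.8, 203.2]
orientation: [3.141, -0.002, 0.068]
force: [1.2, 0.1, 0.9]
width: 0.419
finger_force: 0.0
```

Run:
```python
from m import *; import cmd
cmd.add((0,-.055,0,0),(0,0,-1,0),(0,-.8,-.9,0))
go([432.8,331.9,185],25); cmd.to([432.8,331.9,185],25)
```

```text
clock 10.8 at [ 554.89 -137.76  203.21] [ 1.7995e+02 -9.0000e-02  3.8800e+00] F [1.23 0.08 0.93] w 0.419 ff 0.0
shift [-1.125 -5.961  0.228] turn z -0.0587
cmd [ 554.42 -137.11  201.2     4.01] -> shift [-1.106 -5.955  0.202] turn -0.0583
```

{"op": "arm_command", "data": {"motion": [[[-0.09,-0.5,0],[0,0,0]],[[-0.18,-0.99,0],[0,0,0]]]}}

```text
clock: 11.0
tcp_pos: [535.3, -58.6, 202.8]
orientation: [3.141, -0.003, 0.069]
force: [-0.4, -0.1, -0.1]
width: 0.42
finger_force: 0.0
```

{"op": "arm_command", "data": {"motion": [[[-0.09,-0.5,0],[0,0,0]],[[-0.18,-0.99,0],[0,0,0]]]}}

```text
clock: 11.2
tcp_pos: [514.1, 19.9, 201.4]
orientation: [3.141, -0.001, 0.069]
force: [-0.2, -0.1, -0.4]
width: 0.417
finger_force: 0.0
```

{"op": "arm_command", "data": {"motion": [[[-0.09,-0.5,0],[0,0,0]],[[-0.18,-0.99,0],[0,0,0]]]}}

```text
clock: 11.4
tcp_pos: [494.2, 98.0, 201.4]
orientation: [3.142, -0.0, 0.07]
force: [-0.1, -0.3, 0.2]
width: 0.421
finger_force: 0.0
```

{"op": "arm_command", "data": {"motion": [[[-0.09,-0.5,0],[0,0,0]],[[-0.18,-0.99,0],[0,0,0]]]}}

```text
clock: 11.6
tcp_pos: [474.3, 176.1, 201.4]
orientation: [3.142, -0.0, 0.07]
force: [1.7, -0.3, 0.2]
width: 0.417
finger_force: 0.0
```

{"op": "arm_command", "data": {"motion": [[[-0.09,-0.5,0],[0,0,0]],[[-0.18,-0.99,0],[0,0,0]]]}}

```text
clock: 11.8
tcp_pos: [454.5, 254.2, 201.4]
orientation: [-3.142, -0.001, 0.07]
force: [0.5, 0.8, 0.1]
width: 0.422
finger_force: 0.0
```

{"op": "arm_command", "data": {"motion": [[[-0.09,-0.5,0],[0,0,-0.02]],[[-0.18,-0.98,0],[0,0,-0.04]],[[-0.18,-0.98,0],[0,0,-0.06]],[[-0.18,-0.98,0],[0,0,-0.06]],[[-0.18,-0.98,0],[0,0,-0.06]]]}}

```text
clock: 12.3
tcp_pos: [435.0, 329.6, 201.1]
orientation: [3.141, 0.0, 0.444]
force: [-0.4, -0.5, 0.5]
width: 0.415
finger_force: 0.0
```

Run:
```python
from m import *; import cmd
cmd.add(*[(-.18,-.99,0,0)]*5,(-.18,-.98,0,-.06))
go([432.8,331.9,37],25.8); cmd.to([432.8,331.9,37],25.8); print(arm.get_obs()["joint_pos"].round(2))
s=cap("scene"); t=cap("top") # flange and home check, arm now away
for n,c,roi in (("top",t,(360,165,432,228)),("scene",s,(222,225,290,290))):
    hsv,f=big(c,roi); cs=comps(cv2.inRange(hsv,(22,110,80),(35,255,255)),200)
    q=rectw(c,np.vstack([k[1] for k in cs]),f,8); print(n,np.round(q[0],1),np.round(q[1],1),round(q[2],2))
a=np.array(t["pixels"])[165:230,362:435,::-1]; b=np.array(s["pixels"])[215:290,220:300,::-1]
cv2.imwrite('pics/home.png',np.hstack([cv2.resize(x.astype(np.uint8),(396,396*x.shape[0]//x.shape[1]//1),interpolation=cv2.INTER_CUBIC)[:350] for x in(a,b)]))
```

```text
clock 12.3 at [434.98 329.59 201.13] [1.7998e+02 2.0000e-02 2.5420e+01] F [-0.36 -0.49  0.55] w 0.415 ff 0.0
shift [-0.012 -0.038  2.052] turn z -0.0011
cmd [435.02 330.08 201.2   25.61] -> shift [-0.015 -0.032  2.052] turn -0.0005
[ 0.52  0.33  1.68 -0.    1.13  1.65]
top [ 558.5 -258.9] [105.6 152.6] 2.6
scene [ 563.3 -259. ] [105.3 146.9] 4.08
```

View pics/home.png

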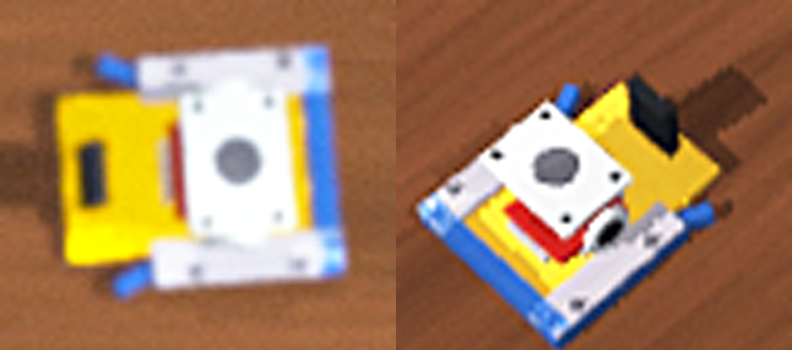

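The tray is home: its yellow front edge meets the blue stop and the lips cover its sides. The flange holes are at (198,106), (268,101), (208,222) and (278,216) in the left panel, and (546,115), (497,155), (616,176) and (566,218) in the right. Next I grasp the cover.

{"op": "arm_command", "data": {"motion": [[[-0.015,-0.032,0.5],[0,0,-0.0005]],[[-0.015,-0.032,1.0],[0,0,-0.0005]]]}}

```text
clock: 12.6
tcp_pos: [434.5, 331.8, 121.8]
orientation: [-3.141, -0.004, 0.447]
force: [0.2, 0.7, -0.1]
width: 0.422
finger_force: 0.0
```

{"op": "arm_command", "data": {"motion": [[[0,0,0.4],[0,0,0]],[[0,0,0.7],[0,0,0]],[[0,0,0.7],[0,0,0]]]}}

```text
clock: 12.9
tcp_pos: [431.0, 329.6, 62.5]
orientation: [3.141, 0.006, 0.447]
force: [-1.0, 0.2, -0.1]
width: 0.421
finger_force: 0.0
```

{"op": "arm_command", "data": {"motion": [[[0,0,0.1],[0,0,0]],[[0,0,0.2],[0,0,0]],[[0,0,0.3],[0,0,0]],[[0,0,0.352],[0,0,0]],[[0,0,0.352],[0,0,0]]]}}

```text
clock: 13.4
tcp_pos: [432.6, 331.8, 36.9]
orientation: [-3.142, 0.0, 0.45]
force: [-0.2, 0.1, -0.0]
width: 0.424
finger_force: 0.0
```

{"op": "arm_command", "data": {"motion": [[[0,0,0],[0,0,0]],[[0,0,0],[0,0,0]],[[0,0,0],[0,0,0]],[[0,0,0],[0,0,0]],[[0,0,0],[0,0,0]],[[0,0,0],[0,0,0]]], "grip": 0, "grip_force": 40}}

```text
clock: 14.0
tcp_pos: [433.0, 332.0, 37.5]
orientation: [-3.141, -0.001, 0.45]
force: [-0.9, -0.5, 3.3]
width: 0.18
finger_force: 40.0
```

Run:
```python
from m import *; import cmd
cmd.add((-.015,-.032,1,-.0005),(0,0,1.052,0))
go([432.8,331.9,37],25.8); cmd.to([432.8,331.9,37],25.8)
s=cap("scene"); t=cap("top")
ht=np.array([(198,106),(268,101),(208,222),(278,216)])+.5; ht=ht/[396/73,352/65]*1-.5+[362,165]
sh=np.array([(150,115),(101,155),(220,176),(170,218)])+.5; sh=sh/4.95-.5+[220,215]
for c,h in((t,ht),(s,sh)): w=ray(c,h,68)[:,:2]; print(w.round(1).tolist(),w.mean(0).round(1))
# cover grasped: rib position along tool x
```

```text
clock 14.0 at [433.01 332.    37.46] [-1.7999e+02 -3.0000e-02  2.5790e+01] F [-0.9  -0.51  3.26] w 0.18 ff 40.0
shift [-0.003 -0.     0.006] turn z -0.0
cmd [432.83 331.87  37.04  25.79] -> shift [-0. -0.  0.] turn -0.0
[[595.3, -257.5], [598.4, -299.2], [526.4, -262.7], [530.1, -304.3]] [ 562.5 -280.9]
[[527.7, -261.6], [530.7, -303.8], [595.4, -256.4], [598.2, -299.2]] [ 563.  -280.2]
```

{"op": "arm_command", "data": {"motion": [[[0,0,-0.1],[0,0,0]],[[0,0,-0.3],[0,0,0]],[[0,0,-0.6],[0,0,0]],[[0,0,-0.9],[0,0,0]],[[0,0,-1],[0,0,0]]]}}

```text
clock: 14.6
tcp_pos: [433.8, 332.4, 119.3]
orientation: [-3.141, -0.003, 0.45]
force: [0.9, 0.1, -1.8]
width: 0.182
finger_force: 40.0
```

{"op": "arm_command", "data": {"motion": [[[0,0,-0.3],[0,0,0]],[[0,0,-0.6],[0,0,0.015]],[[0,0,-0.9],[0,0,0.03]],[[0,0,-1],[0,0,0.045]],[[0,0,-1],[0,0,0.06]],[[0,0,-1],[0,0,0.06]],[[0,0,-1],[0,0,0.06]]]}}

```text
clock: 15.3
tcp_pos: [432.3, 331.5, 196.4]
orientation: [3.141, 0.001, 0.076]
force: [0.1, 0.7, -1.6]
width: 0.182
finger_force: 40.0
```

Run:
```python
from m import *; import cmd
cmd.add((0,0,-1,0),(0,0,-1,0.06))
go([562.7,-280.5,150],4.2); cmd.to([562.7,-280.5,197],4.2)
```

```text
clock 15.3 at [432.26 331.45 196.45] [1.7997e+02 8.0000e-02 4.3400e+00] F [ 0.07  0.67 -1.63] w 0.182 ff 40.0
shift [1.047 7.751 0.581] turn z 0.0004
cmd [432.83 331.87 197.04   4.19] -> shift [1.059 7.753 0.   ] turn -0.0
```

{"op": "arm_command", "data": {"motion": [[[0.03,0.25,0],[0,0,0]],[[0.08,0.6,0],[0,0,0]],[[0.13,0.97,0],[0,0,0]]]}}

```text
clock: 15.6
tcp_pos: [448.5, 254.5, 196.4]
orientation: [3.141, 0.001, 0.077]
force: [-0.0, -0.0, -0.7]
width: 0.177
finger_force: 40.0
```

{"op": "arm_command", "data": {"motion": [[[0.045,0.33,0],[0,0,0]],[[0.09,0.65,0],[0,0,0]],[[0.13,0.97,0],[0,0,0]]]}}

```text
clock: 15.9
tcp_pos: [464.6, 177.4, 196.5]
orientation: [3.141, 0.001, 0.076]
force: [0.7, -0.2, -1.3]
width: 0.18
finger_force: 40.0
```

{"op": "arm_command", "data": {"motion": [[[0.045,0.33,0],[0,0,0]],[[0.09,0.65,0],[0,0,0]],[[0.13,0.97,0],[0,0,0]]]}}

```text
clock: 16.2
tcp_pos: [480.6, 100.8, 196.5]
orientation: [-3.141, 0.001, 0.075]
force: [0.9, -0.4, -1.7]
width: 0.182
finger_force: 40.0
```

{"op": "arm_command", "data": {"motion": [[[0.045,0.33,0],[0,0,0]],[[0.09,0.65,0],[0,0,0]],[[0.13,0.97,0],[0,0,0]]]}}

```text
clock: 16.5
tcp_pos: [496.7, 24.2, 196.5]
orientation: [-3.141, 0.001, 0.075]
force: [0.7, 0.1, -1.6]
width: 0.181
finger_force: 40.0
```

{"op": "arm_command", "data": {"motion": [[[0.045,0.33,0],[0,0,0]],[[0.09,0.65,0],[0,0,0]],[[0.13,0.97,0],[0,0,0]]]}}

```text
clock: 16.8
tcp_pos: [512.8, -52.4, 196.4]
orientation: [-3.141, 0.001, 0.075]
force: [0.2, 0.5, -0.9]
width: 0.181
finger_force: 40.0
```

{"op": "arm_command", "data": {"motion": [[[0.045,0.33,0],[0,0,0]],[[0.09,0.65,0],[0,0,0]],[[0.13,0.97,0],[0,0,0]]]}}

```text
clock: 17.1
tcp_pos: [528.8, -128.9, 196.3]
orientation: [-3.141, 0.001, 0.075]
force: [0.5, 0.1, -1.3]
width: 0.179
finger_force: 40.0
```

{"op": "arm_command", "data": {"motion": [[[0.045,0.33,0],[0,0,0]],[[0.09,0.65,0],[0,0,0]],[[0.13,0.97,0],[0,0,0]]]}}

```text
clock: 17.4
tcp_pos: [544.8, -205.5, 196.2]
orientation: [-3.141, 0.001, 0.075]
force: [0.6, 0.0, -2.5]
width: 0.18
finger_force: 40.0
```

{"op": "arm_command", "data": {"motion": [[[0.05,0.33,0],[0,0,0]],[[0.1,0.65,0],[0,0,0]],[[0.13,0.85,0],[0,0,0]],[[0.149,0.963,0],[0,0,0]],[[0.149,0.963,0],[0,0,0]],[[0.149,0.963,0],[0,0,0]]]}}

```text
clock: 18.0
tcp_pos: [562.2, -279.6, 196.7]
orientation: [-3.14, 0.001, 0.074]
force: [-0.1, 0.4, -1.9]
width: 0.18
finger_force: 40.0
```

{"op": "arm_command", "data": {"motion": [[[0,0,0.15],[0,0,0]],[[0,0,0.3],[0,0,0]],[[0,0,0.45],[0,0,0]],[[0,0,0.6],[0,0,0]],[[0,0,0.6],[0,0,0]],[[0,0,0.6],[0,0,0]]]}}

```text
clock: 18.6
tcp_pos: [562.4, -280.3, 148.4]
orientation: [-3.141, 0.001, 0.073]
force: [0.9, -0.8, -2.1]
width: 0.183
finger_force: 40.0
```

Run:
```python
from m import *; import cmd
cmd.add(*[(.13,.97,0,0)]*7,(.149,.963,0,0),(0,0,.6,0))
go([562.7,-280.5,115.5],4.2); cmd.to([562.7,-280.5,115.5],4.2)
s=cap("scene"); b=np.array(s["pixels"])[185:290,215:325,::-1].astype(np.uint8)
t=cap("top"); a=np.array(t["pixels"])[155:230,355:440,::-1].astype(np.uint8)
cv2.imwrite('pics/hold.png',np.hstack([cv2.resize(b,None,fx=5,fy=5,interpolation=cv2.INTER_CUBIC)[:525],cv2.copyMakeBorder(cv2.resize(a,None,fx=2.8,fy=2.8),0,315,0,0,0)]))
```

```text
clock 18.6 at [ 562.41 -280.33  148.43] [-1.7995e+02  6.0000e-02  4.2000e+00] F [ 0.86 -0.82 -2.1 ] w 0.183 ff 40.0
shift [0.004 0.002 0.412] turn z -0.0
cmd [ 562.68 -280.51  149.04    4.19] -> shift [ 0.    -0.     0.419] turn -0.0
```

View pics/hold.png

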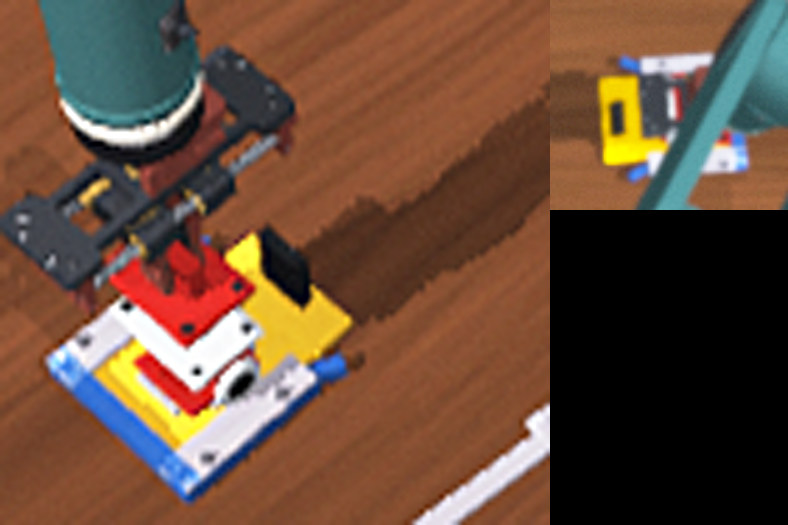

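The cover hangs level above the flange. Its visible holes are at (239,286) and (187,328), and the matching flange holes are at (248,328) and (197,371). I'll check the alignment by ray casting.

Run:
```python
from m import *
s=cap("scene"); b=lambda p:(np.array(p)+.5)/5-.5+[215,185]
print("cover",ray(s,b([(239,286),(187,328)]),119)[:,:2].round(1).tolist()); print("flange",ray(s,b([(248,328),(197,371),(126,306)]),68)[:,:2].round(1).tolist())
c=np.array(ray(s,b([(239,286),(187,328)]),119)); f=ray(s,b([(248,328),(197,371)]),68); print((c-f).round(2),(c-f).mean(0))
```

```text
cover [[595.3, -256.5], [597.5, -298.9]]
flange [[595.8, -256.1], [598.8, -299.5], [529.9, -304.0]]
[[-0.52 -0.39 51.  ]
 [-1.24  0.57 51.  ]] [-0.87858153  0.08853511 51.        ]
```

{"op": "arm_command", "data": {"motion": [[[0.007,0,0.1],[0,0,0]],[[0.007,0,0.2],[0,0,0]],[[0.007,0,0.28],[0,0,0]],[[0.007,0,0.34],[0,0,0]],[[0.007,0,0.38],[0,0,0]],[[0.007,0,0.4],[0,0,0]],[[0.007,0,0.411],[0,0,0]],[[0.007,0,0.411],[0,0,0]]]}}

```text
clock: 19.55
tcp_pos: [563.3, -280.6, 116.2]
orientation: [-3.142, -0.0, 0.073]
force: [-0.2, 0.2, -2.0]
width: 0.174
finger_force: 40.0
```

{"op": "arm_command", "data": {"motion": [[[0,0,0],[0,0,0]],[[0,0,0],[0,0,0]],[[0,0,0],[0,0,0]],[[0,0,0],[0,0,0]],[[0,0,0],[0,0,0]],[[0,0,0],[0,0,0]]]}}

```text
clock: 20.15
tcp_pos: [563.2, -280.5, 116.2]
orientation: [-3.142, 0.0, 0.073]
force: [0.2, 0.9, -2.7]
width: 0.182
finger_force: 40.0
```

Run:
```python
from m import *
go([562.9,-280.5,115.5],4.2); print(np.abs(arm.get_obs()["joint_vel"]).max())
s=cap("scene"); b=np.array(s["pixels"])[210:290,215:305,::-1].astype(np.uint8)
cv2.imwrite('pics/fin.png',cv2.resize(b,None,fx=7,fy=7,interpolation=cv2.INTER_CUBIC))
```

```text
clock 20.15 at [ 563.21 -280.52  116.22] [-180.     0.     4.2] F [ 0.2   0.91 -2.74] w 0.182 ff 40.0
shift [-0.004 -0.001  0.009] turn z -0.0
0.0021858139652475594
```

View pics/fin.png

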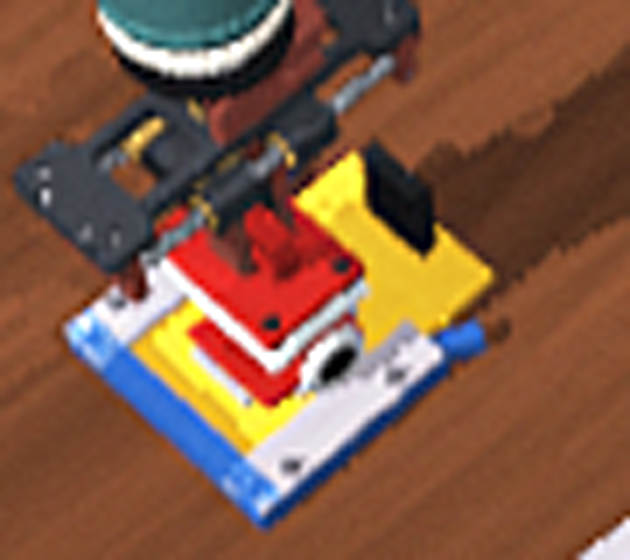

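The cover sits parallel above the flange, with its holes at (342,265) and (271,323) and a thin white edge of flange showing below. I'll lower it 0.6 mm, compare with the measured flange holes and hand in if they agree.

{"op": "arm_command", "data": {"motion": [[[-0.002,0,0.007],[0,0,0]],[[-0.002,0,0.007],[0,0,0]],[[-0.002,0,0.007],[0,0,0]],[[-0.002,0,0.007],[0,0,0]],[[-0.002,0,0.007],[0,0,0]],[[-0.002,0,0.007],[0,0,0]],[[-0.002,0,0.007],[0,0,0]],[[-0.002,0,0.007],[0,0,0]]]}}

```text
clock: 21.0
tcp_pos: [563.1, -280.5, 115.6]
orientation: [-3.141, 0.0, 0.073]
force: [-0.5, -0.6, -1.5]
width: 0.181
finger_force: 40.0
```

Run:
```python
from m import *
go([563,-280.5,115.5],4.2); s=cap("scene")
w=ray(s,(np.array([(342,265),(271,323)])+.5)/7-.5+[215,210],86.7)[:,:2]; print(w.round(1).tolist(),"diff",(w-[[595.6,-256.3],[598.5,-299.3]]).mean(0))
if np.abs((w-[[595.6,-256.3],[598.5,-299.3]]).mean(0)).max()<1.6: print(arm.hand_in())
```

```text
clock 21.0 at [ 563.06 -280.51  115.64] [-179.99    0.      4.19] F [-0.52 -0.59 -1.48] w 0.181 ff 40.0
shift [-0.001 -0.     0.002] turn z -0.0
[[596.1, -257.1], [598.4, -299.3]] diff [ 0.19574602 -0.3858967 ]
the job is handed in; nothing more can be done
None
```

I handed the job in at 21 s: the tray is in against the stop, and the red cover is held still and level about 10 mm above the flange, with its bolt holes measured to be within about 0.5 mm of the flange's.

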